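# Put the flotation cell's air station back in service

## Task

The filter in the flotation cell's air station has just been changed: push the cabinet door fully shut so that its catch takes it and holds it. Then, by the yellow crank grip on the red handwheel, close the valve clockwise to its stop and back it off exactly two full turns. Finish still gripping the crank grip with the valve at that setting, and leave the loose things on the bench where they are.

Things in the scene. Friction and masses are not known exactly. Their poses are not given: they have to be found in the camera images.
- station: Air station, fixed to the bench: grey steel filter cabinet with, on its right, a blue flanged valve with red handwheel. Origin on the bench top; own x away from the robot at yaw 0, y to the robot's left, z up. In this frame the cabinet fills x -20 to 130, y 40 to 240, z 12 to 200 mm, front and door to -x; valve axis at x 20, y -110; pipe down into the bench at x 20, y -200, 75 mm high.
- cabinet_door (a joint): Opening angle of the cabinet door (rad): 0 = fully shut, growing as it swings out towards the robot; starts ajar and stays where it is left. A roller catch at the free edge resists from about 0.09 rad, gives way at about 0.03 rad (some 8 to 12 N at the free edge), then pulls the door to 0 and holds it.
- door_hinge (a point): Point on the door's vertical hinge axis (left side of the cabinet front), at the door's top. Grey door 196 mm wide, 14 mm thick, 14 to 198 mm above the bench, its middle plane on the axis; shut, it runs from the axis along the station's own -y. On its outer face near the free edge a black pull knob, 26 mm across, stands 24 mm out, 75 mm above the bench; above 95 mm that face is bare.
- door_edge (a point): Top corner of the door's free (swinging) edge, on its outer face, 198 mm above the bench; it moves with the door.
- valve_wheel (a joint): Turning angle of the handwheel (rad): 0 = valve closed, at its hard stop; grows counter-clockwise seen from above as the valve opens (a turn = 6.283; free to about 31). Clockwise closes. It stays where it is left; turning takes about 5 to 7 N at the crank grip. The brass stem end in the hub rises 4 mm a turn as the valve opens.
- wheel_axis (a point): Point on the vertical axis of the handwheel at the top of its hub, 155 mm above the bench. The red wheel is 113 mm in diameter over its rim; rim top 155 mm above the bench; it stays at this height.
- crank_grip: Yellow crank grip upright on the wheel's rim: a sleeve 25 mm in diameter (21 mm at its ends), 52 mm tall, revolving freely on its own upright pin. Origin at its centre, 185 mm above the bench, 50 mm from the wheel's axis; it circles with the wheel. At wheel angle 0 it lies from the axis along the station's own +x. The pin's steel end stands to 217 mm above the bench.
- wash_bottle_mid (a point): Bystander: white wash bottle with a blue cap and bent spout, 66 mm in diameter, 184 mm tall; point on its axis 80 mm up.
- reagent_bottle_mid (a point): Bystander: amber bottle with a black cap, 60 mm in diameter, 140 mm tall; point on its axis 70 mm up.
- beaker_mid (a point): Bystander: glass beaker, 76 mm in diameter, 90 mm tall; point on its axis 45 mm up.
- old_filter_mid (a point): Bystander: the spent filter element standing on end, cream with blue caps, 38 mm in diameter, 66 mm tall; its centre.
- wrench_mid (a point): Bystander: steel open-end wrench 160 mm long, lying flat; a point near its middle.
- sample_pan_mid (a point): Bystander: shallow steel pan 120 x 180 x 30 mm; its centre.
- sample_bowl_mid (a point): Bystander: white bowl 110 mm in diameter, 45 mm tall; point on its axis 22 mm up.

How it is judged:
On the way, in this order (a step that is already met when the one before it is completed fails the run):
1. the cabinet door is seated on its catch (value of joint cabinet_door below 0.015 rad), for 0.3 s.
2. the valve is closed to its stop, the door still shut (value of joint valve_wheel below 0.1 rad and value of joint cabinet_door below 0.015 rad), for 0.1 s.
At the end, for the whole second after the job is handed in: The door is on its catch (under 0.015 rad), the valve stands still two turns open from its stop within 0.3 rad (a twentieth of a turn), and the fingers grip the crank grip: it lies between the pads (within 30 mm of the grasp point) with more than 8 N of contact force (value of joint cabinet_door below 0.015 rad and value of joint valve_wheel between 12.266 and 12.866 rad and velocity of joint valve_wheel between -0.1 and 0.1 rad/s and contact force between the fingers and crank_grip above 8 N and distance between the grasp point and crank_grip below 0.03 m); the arm keeps its last pose, push and grip.
It fails at once if a loose bystander is shifted by more than 30 mm or knocked over (distance of any of wash_bottle_mid, reagent_bottle_mid, beaker_mid, old_filter_mid, wrench_mid, sample_pan_mid, sample_bowl_mid from where it was at the start of the episode above 0.03 m).
It also fails if it takes over 70 s, if anything falls off the work surface, if the arm or the gripper's body presses on something with over 40 N, if the wrist force passes 120 N, or if a joint passes its speed limit or range.

## Robot

A 6-joint arm with a two-finger parallel gripper is mounted at the origin on the work surface. World frame = base frame: x ahead of the robot, y to its left, z up, the work surface at z = 0. Lengths are in m, angles in rad, forces in N, time in s.
With the tool pointing down it reaches from about 0.375 to 0.9 m from the base axis. Payload 3.1 kg.
Tool frame: the origin (TCP) lies at the centre of the arm's flange, where the gripper is bolted on; the fingertips stand tip_reach ahead of it and the grasp point (between the pads) lies 164 mm ahead of it (tip_reach is the distance from the TCP to the fingertips, in m); z points along the fingers, y is the direction in which the jaws open and shut (so a half turn about z gives the same grasp; the last joint's range is limited). The gripper opens to 87 mm and grips with 3 to 60 N. Pads are 19 mm wide; open, the fingers measure 117 mm over their backs; the gripper's body (75 mm by 190 mm) begins 51 mm behind the grasp point.
Start: joints at [1.028, 0.527, 1.433, -0, 1.181, -0.178], TCP at [0.222, 0.584, 0.405] pointing down, gripper open.
Joint ranges: [-3.08, 3.08], [-0.75, 2.2], [0.22, 2.44], [-1.43, 4.57], [0, 2.65], [-2.85, 2.85]. Speed limits (rad/s): [2.79, 2.79, 3.14, 3.14, 3.14, 3.14].

## Interface

Orientations are given as a unit quaternion [x, y, z, w].
In Python, from rig import get_obs, camera, hand_in, tip_reach gives the robot as it stands. The module is installed in compiled form; this text tells all that it offers.
- The arm moves only by the tool servo_tool, never from a script. Its argument "steps" is one flat list of numbers, 5 for each row, row after row: the finger opening in m, from 0 to 0.087, then the shift along the tool's x, y, z in m, then the turn about the tool's z in rad. A call has 1 to 12 rows; each row is the pose to reach, as a shift and turn from the pose commanded when the call began, along the tool's axes at that moment; what a row does not reach only later rows make up. A row lasts 1/8 s, in which the tool goes at most 62.5 mm and 10.7 degrees, less where a joint would pass 70% of its speed; a pose out of reach is approached as far as the arm can. A call with a gripper value outside its range is refused whole. The fingers move at their own pace and stop on an object; "force" is the grip in N (left out, the last holds). Time passes only in rows, so rows that repeat a pose let the fingers close. It gives the time, the measured TCP pose, the force and the opening at its end, in the units of the state.
- get_obs(): the state, without advancing time (a new reading comes with each control period).
- camera(name): name is "scene" or "top" or "wrist"; returns a dict with "pixels" (400x640x3 uint8, blue, green, red), "vertical_fov" (degrees; the focal length in pixels is half the picture's height over the tangent of half this angle, whatever the lens; pixels are square), "cx", "cy" (the principal point, pixels), "T" (4x4, takes a point from camera to world coordinates). Camera axes: x right, y up, looking along -z (the intrinsics and any distortion apply to the point x, -y, -z); pixel columns grow to the right and rows downward; lengths in m; the calibration is good to about 2 mm. A picture is of the moment at which its call begins. There is no depth.
- hand_in(): hands the job in, once; it reports no verdict.
The state is a dict: "time": time; "q": joint angles; "joint_velocities": joint speeds; "joint_torque": joint torques, N m; "position": TCP position; "tool_rot": TCP orientation; "ft_force": force on the tool from outside, world axes, zero at the start; "moment": the same for the moment, N m; "grip_width": finger opening in m.
Only numpy, scipy, OpenCV 4.12 (cv2) and the standard library are available. Lean on these libraries where they do the work, as an engineer would, in place of code of your own. Each camera call takes 0.05 s, during which the arm holds its last target.

## Working session

There is one attempt and no reset: what is moved stays moved. The work goes in short steps, Python scripts to look and compute and a tool call to move; the robot and the scene stay as the last step left them, time stands still between calls to the robot, and variables do not carry over. Pictures are saved under pics/ and viewed, and the job is handed in when it is done.

Besides the shell and the picture viewer there is one more tool, called after ">>>" in YAML: its name, and indented under it one key for each argument. servo_tool: Moves the arm, as the interface text tells. Its arguments: {"type":"object","properties":{"steps":{"type":"array"},"force":{"type":"number"}},"required":["steps"]}

```bash
mkdir -p pics; python3 - <<'E'
from rig import *
import cv2,numpy as np
print(get_obs(),tip_reach)
for n in("scene","top","wrist"):
    c=camera(n);cv2.imwrite(f"pics/{n}0.png",c["pixels"]);print(n,{k:v for k,v in c.items() if k!="pixels"})
E
```

```text
{'time': 0.0, 'q': array([ 1.02847184e+00,  5.28472051e-01,  1.43388712e+00, -4.68942791e-05,
        1.18135994e+00, -1.78526110e-01]), 'joint_velocities': array([-0.00038323, -0.00055245,  0.00148978, -0.00021193,  0.00121499,
       -0.0002678 ]), 'joint_torque': array([ 6.38904676e-04, -4.40025795e+01, -1.76600486e+01,  6.33775955e-02,
        5.82684169e-02, -1.67870544e-04]), 'position': array([0.22220897, 0.58380663, 0.40377242]), 'tool_rot': array([ 1.80888872e-01,  9.83502967e-01, -1.00255610e-03, -3.54681034e-04]), 'ft_force': array([0.34825917, 0.94273425, 0.03068502]), 'moment': array([-0.02447875,  0.04582996,  0.00708775]), 'grip_width': 0.08694819930858108} 0.1822
scene {'vertical_fov': 43.05218284950838, 'cx': 322.54006031293545, 'cy': 203.58025917917536, 'T': array([[ 0.13368155, -0.76646497,  0.62822026,  1.45289957],
       [ 0.99092309,  0.1124411 , -0.07367794, -0.10388887],
       [-0.01416622,  0.63236734,  0.77453913,  1.24051066],
       [ 0.        ,  0.        ,  0.        ,  1.        ]])}
top {'vertical_fov': 42.40810566826223, 'cx': 321.3429457603966, 'cy': 204.7359935294629, 'T': array([[-0.00457107,  0.99820578, -0.05970204,  0.48788035],
       [-0.99981333, -0.00568289, -0.01846635, -0.00876761],
       [-0.0187725 ,  0.05960649,  0.99804542,  1.70550814],
       [ 0.        ,  0.        ,  0.        ,  1.        ]])}
wrist {'vertical_fov': 68.18592558405467, 'cx': 321.5050127916444, 'cy': 199.10730749717266, 'T': array([[ 0.35687318, -0.90557325, -0.22930027,  0.15956613],
       [ 0.93415098,  0.34546336,  0.08953783,  0.60737567],
       [-0.00186822, -0.24615472,  0.96922875,  0.38409572],
       [ 0.        ,  0.        ,  0.        ,  1.        ]])}
```

View pics/scene0.png

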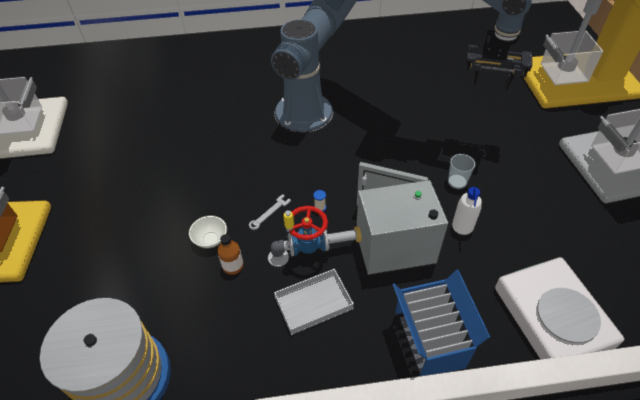

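View pics/top0.png

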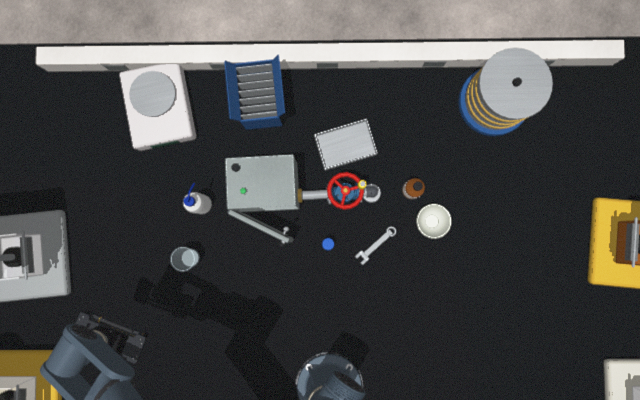

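View pics/wrist0.png

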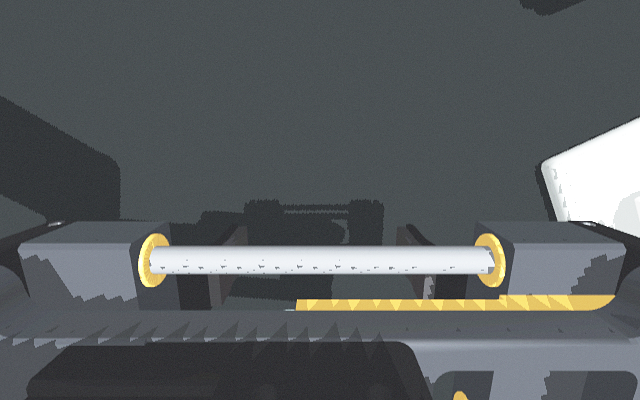

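```bash
python3 - <<'E'
import cv2
a=cv2.imread("pics/top0.png")[140:280,160:460];cv2.imwrite("pics/top0c.png",cv2.resize(a,None,fx=2.66,fy=2.66,interpolation=cv2.INTER_CUBIC))
a=cv2.imread("pics/scene0.png")[150:280,240:490];cv2.imwrite("pics/scene0c.png",cv2.resize(a,None,fx=3.2,fy=3.2,interpolation=cv2.INTER_CUBIC))
E
```

```text
(no output)
```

View pics/top0c.png

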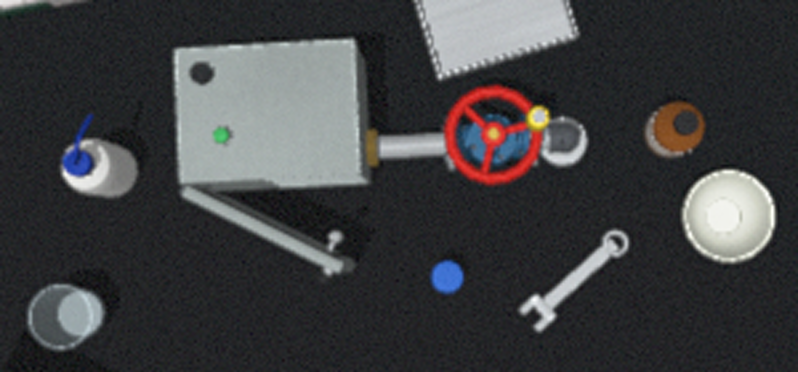

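View pics/scene0c.png

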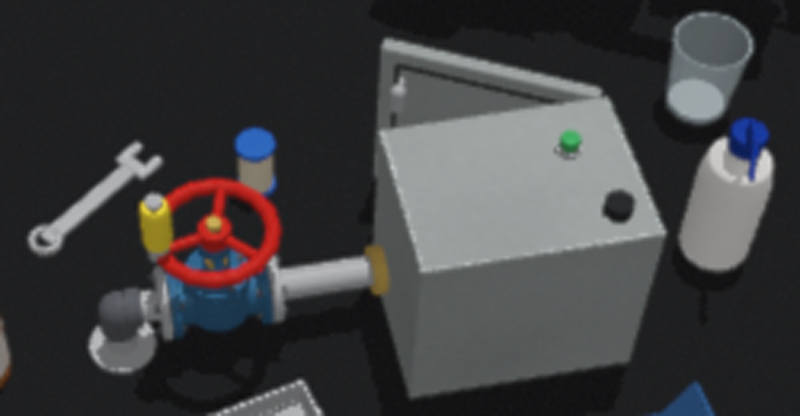

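```bash
cat > h.py <<'E'
import numpy as np
def ray(c,u,v):
    f=200/np.tan(np.radians(c["vertical_fov"])/2)
    d=np.array([(u-c["cx"])/f,-(v-c["cy"])/f,-1.]);T=c["T"];return T[:3,3],T[:3,:3]@d
def bp(c,u,v,z):
    o,d=ray(c,u,v);return o+d*(z-o[2])/d[2]
def proj(c,p):
    f=200/np.tan(np.radians(c["vertical_fov"])/2)
    T=c["T"];q=T[:3,:3].T@(np.asarray(p)-T[:3,3]);return np.array([c["cx"]-f*q[0]/q[2],c["cy"]+f*q[1]/q[2]])
E
python3 - <<'E'
from rig import *
from h import *
c=camera("top");s=camera("scene")
t=lambda u,v,z:bp(c,160+(u+.5)/2.66-.5,140+(v+.5)/2.66-.5,z)
g=lambda u,v,z:bp(s,240+(u+.5)/3.2-.5,150+(v+.5)/3.2-.5,z)
P={'BL':(175,48,.2),'BR':(356,39,.2),'FR':(368,180,.2),'FL':(181,186,.2),'hub':(492,133,.157),'pin':(539,116,.217),'hinge':(187,192,.198),'edge':(330,273,.198),
'filter':(447,277,.066),'wrench1':(616,243,.005),'wrench2':(540,312,.005),'bowl':(729,215,.045),'beaker':(66,317,.09),'amber':(686,122,.14),'washcap':(77,163,.184)}
for k,(u,v,z) in P.items(): print('t',k,t(u,v,z).round(4))
P={'BL':(664,233,.2),'BR':(421,270,.2),'FR':(379,131,.2),'FL':(607,98,.2),'hub':(213,227,.157),'pin':(154,200,.217),'edge':(384,42,.198),'filter':(256,142,.066)}
for k,(u,v,z) in P.items(): print('s',k,g(u,v,z).round(4))
E
```

```text
t BL [0.7186 0.3015 0.2   ]
t BR [0.7271 0.1004 0.2   ]
t FR [0.5706 0.0874 0.2   ]
t FL [0.5652 0.2939 0.2   ]
t hub [ 0.6255 -0.0505  0.157 ]
t pin [ 0.6384 -0.1002  0.217 ]
t hinge [0.5586 0.2876 0.198 ]
t edge [0.4687 0.1295 0.198 ]
t filter [0.4617 0.0019 0.066 ]
t wrench1 [ 0.5017 -0.2068  0.005 ]
t wrench2 [ 0.4171 -0.1122  0.005 ]
t bowl [ 0.5344 -0.3385  0.045 ]
t beaker [0.4169 0.4511 0.09  ]
t amber [ 0.6383 -0.2726  0.14  ]
t washcap [0.5924 0.4139 0.184 ]
s BL [0.7171 0.3024 0.2   ]
s BR [0.725  0.1033 0.2   ]
s FR [0.578  0.0962 0.2   ]
s FL [0.5697 0.2959 0.2   ]
s hub [ 0.6262 -0.0521  0.157 ]
s pin [ 0.638  -0.0989  0.217 ]
s edge [0.4745 0.1195 0.198 ]
s filter [0.4619 0.0042 0.066 ]
```

>>> servo_tool:
  steps: [0.0, -0.05, -0.044, 0.011, -0.06, 0.0, -0.1, -0.088, 0.022, -0.12, 0.0, -0.15, -0.132, 0.033, -0.18, 0.0, -0.2, -0.176, 0.044, -0.24, 0.0, -0.25, -0.22, 0.055, -0.3, 0.0, -0.3, -0.264, 0.066, -0.36, 0.0, -0.351, -0.308, 0.077, -0.41, 0.0, -0.351, -0.308, 0.077, -0.41, 0.0, -0.351, -0.308, 0.077, -0.41, 0.0, -0.351, -0.308, 0.077, -0.41]
  force: 30

```text
time: 1.5
position: [0.4404, 0.1716, 0.3278]
tool_rot: [-0.023, 1.0, 0.0, -0.0]
ft_force: [-0.8, 0.3, 0.0]
grip_width: 0.002
```

```bash
python3 - <<'E'
from rig import *
import cv2
from h import *
c=camera("top");o=get_obs();print(o['time'],o['position'],o['tool_rot'],o['ft_force'],o['grip_width'],o['q'])
cv2.imwrite("pics/top1.png",cv2.resize(c["pixels"][140:290,160:460],None,fx=2.66,fy=2.66,interpolation=cv2.INTER_CUBIC))
c=camera("scene");cv2.imwrite("pics/s1.png",cv2.resize(c["pixels"][100:280,240:490],None,fx=3.2,fy=3.2,interpolation=cv2.INTER_CUBIC))
E
```

```text
1.55 [0.44018447 0.17205325 0.32785549] [-2.35171255e-02  9.99723395e-01  1.12902001e-04 -2.56636859e-04] [-0.70924966  0.63883689 -0.27876233] 0.0009088900501416414 [ 1.35453902e-01  4.48306652e-01  1.88455576e+00  3.89258337e-04
  8.09215117e-01 -1.48264970e+00]
```

View pics/top1.png

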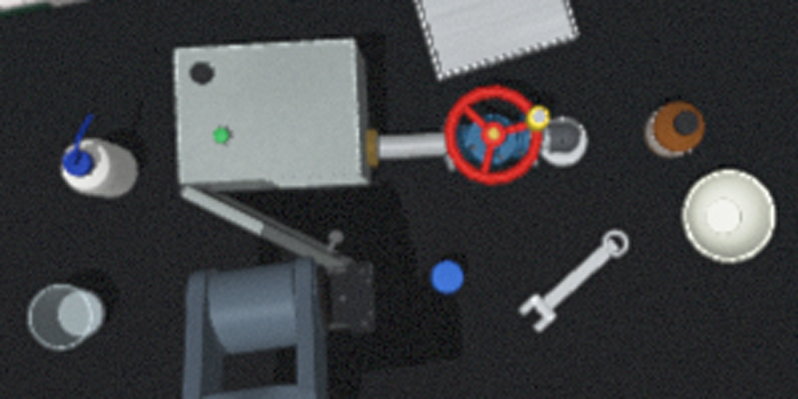

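View pics/s1.png

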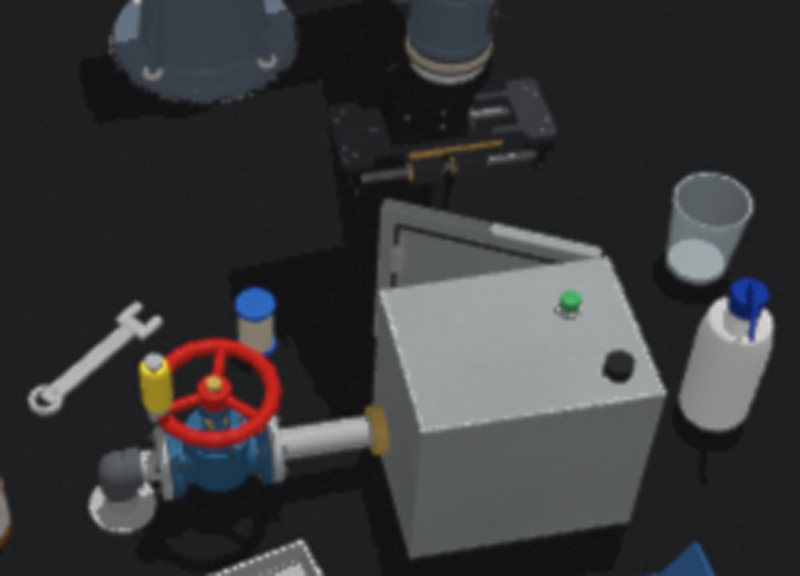

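>>> servo_tool:
  steps: [0.0, -0.02, -0.012, 0, 0, 0.0, -0.035, -0.02, 0, 0, 0.0, -0.05, -0.029, 0, 0, 0.0, -0.063, -0.037, 0, 0, 0.0, -0.076, -0.041, 0, 0, 0.0, -0.087, -0.045, 0, 0, 0.0, -0.095, -0.047, 0, 0]

```text
time: 2.48
position: [0.5373, 0.1289, 0.3275]
tool_rot: [-0.023, 1.0, 0.0, -0.003]
ft_force: [-10.1, 2.6, 7.0]
grip_width: 0.0006
```

```bash
python3 - <<'E'
from rig import *
import cv2
c=camera("top");o=get_obs();print(o['time'],o['position'],o['tool_rot'],o['ft_force'])
cv2.imwrite("pics/top2.png",cv2.resize(c["pixels"][140:290,160:460],None,fx=2.66,fy=2.66,interpolation=cv2.INTER_CUBIC))
E
```

```text
2.525 [0.53732734 0.12886805 0.32746972] [-2.26992130e-02  9.99737394e-01  5.02561071e-04 -3.10407027e-03] [-5.67348618  1.10522813  2.9994435 ]
```

View pics/top2.png

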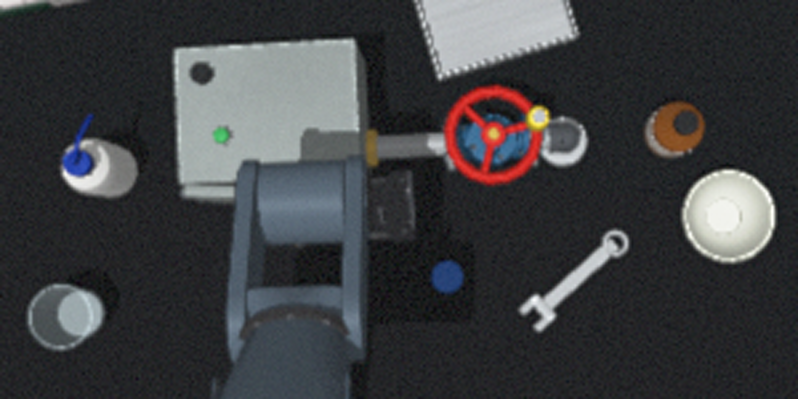

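>>> servo_tool:
  steps: [0.0, -0.005, 0, 0, 0, 0.0, -0.01, 0, 0, 0, 0.0, -0.015, 0, 0, 0, 0.0, -0.015, 0, 0, 0]

```text
time: 3.02
position: [0.5518, 0.1295, 0.3276]
tool_rot: [-0.023, 1.0, -0.0, -0.003]
ft_force: [-4.9, -2.4, 3.8]
grip_width: 0.0006
```

>>> servo_tool:
  steps: [0.0, -0.004, 0, 0, 0, 0.0, -0.008, 0, 0, 0, 0.0, -0.012, 0, 0, 0, 0.0, -0.012, 0, 0, 0]

```text
time: 3.52
position: [0.5557, 0.1299, 0.3276]
tool_rot: [-0.024, 1.0, -0.001, -0.016]
ft_force: [-29.7, -6.0, 24.6]
grip_width: 0.0006
```

>>> servo_tool:
  steps: [0.0, 0.01, 0, 0, 0, 0.0, 0.03, 0, 0, 0, 0.02, 0.06, 0, -0.02, 0, 0.05, 0.08, 0, -0.06, 0, 0.087, 0.08, 0, -0.1, 0, 0.087, 0.08, 0, -0.1, 0]

```text
time: 4.28
position: [0.4862, 0.1266, 0.4313]
tool_rot: [-0.023, 1.0, 0.0, 0.005]
ft_force: [-0.4, 0.3, 0.4]
grip_width: 0.0325
```

```bash
python3 - <<'E'
from rig import *
import cv2
c=camera("top");o=get_obs();print(o['time'],o['position'],o['tool_rot'],o['ft_force'])
cv2.imwrite("pics/top3.png",cv2.resize(c["pixels"][140:290,160:460],None,fx=2.66,fy=2.66,interpolation=cv2.INTER_CUBIC))
c=camera("scene");cv2.imwrite("pics/s3.png",cv2.resize(c["pixels"][100:280,240:490],None,fx=3.2,fy=3.2,interpolation=cv2.INTER_CUBIC))
E
```

```text
4.325 [0.48563152 0.1265071  0.42938945] [-2.32409790e-02  9.99726374e-01  7.15638139e-05  2.65104381e-03] [-0.6393819   0.54281941 -0.67618934]
```

View pics/top3.png

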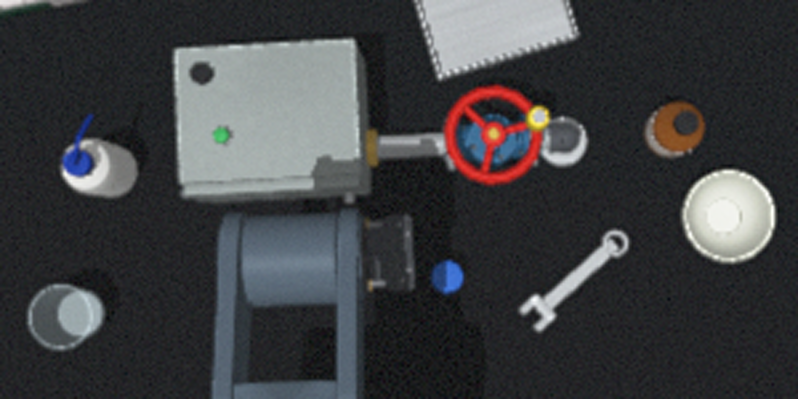

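View pics/s3.png

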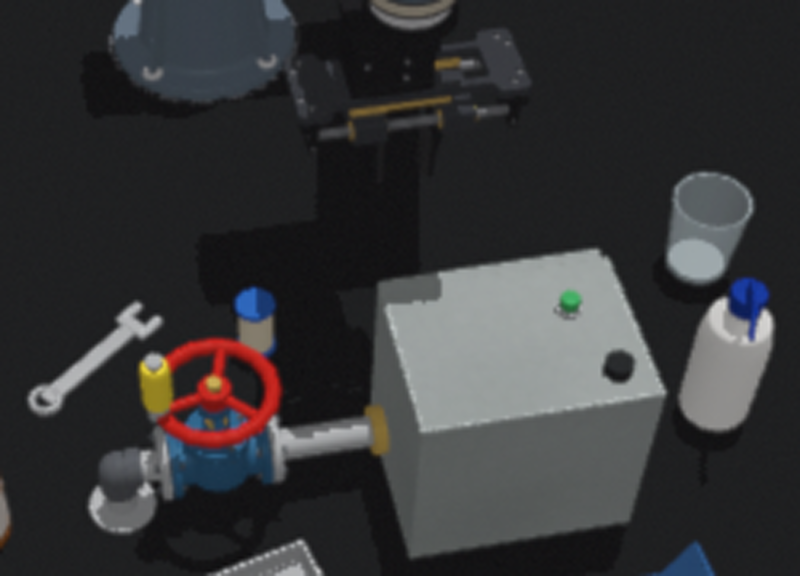

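>>> servo_tool:
  steps: [0.087, -0.028, -0.047, 0, 0, 0.087, -0.057, -0.093, 0, 0, 0.087, -0.085, -0.14, 0, 0, 0.087, -0.113, -0.186, 0, 0, 0.087, -0.142, -0.233, 0, 0, 0.087, -0.142, -0.233, 0, 0, 0.087, -0.142, -0.233, 0, 0]
  force: 40

```text
time: 5.25
position: [0.6371, -0.0997, 0.4256]
tool_rot: [-0.023, 1.0, 0.001, -0.002]
ft_force: [-0.8, -0.0, -0.8]
grip_width: 0.0869
```

```bash
python3 - <<'E'
from rig import *
import cv2
o=get_obs();print(o['time'],o['position'],o['tool_rot'],o['grip_width'],o['q'])
c=camera("wrist");cv2.imwrite("pics/w4.png",c["pixels"])
c=camera("scene");cv2.imwrite("pics/s4.png",cv2.resize(c["pixels"][100:280,240:490],None,fx=3.2,fy=3.2,interpolation=cv2.INTER_CUBIC))
E
```

```text
5.25 [ 0.63710847 -0.0997152   0.42560577] [-0.02282401  0.99973692  0.00102543 -0.00202372] 0.086926700194261 [-3.28346798e-01  5.34762847e-01  1.35519736e+00  5.60911774e-04
  1.25613842e+00 -1.94497002e+00]
```

View pics/w4.png

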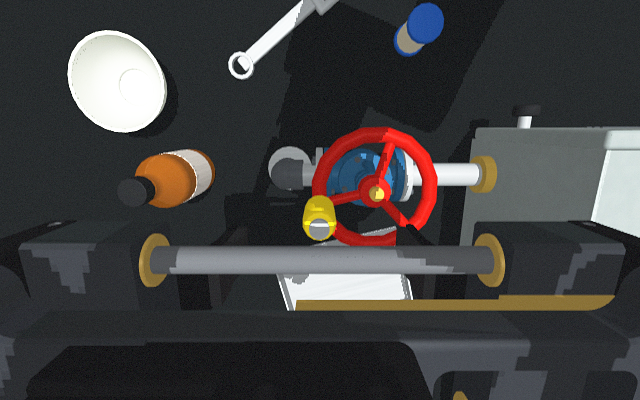

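View pics/s4.png

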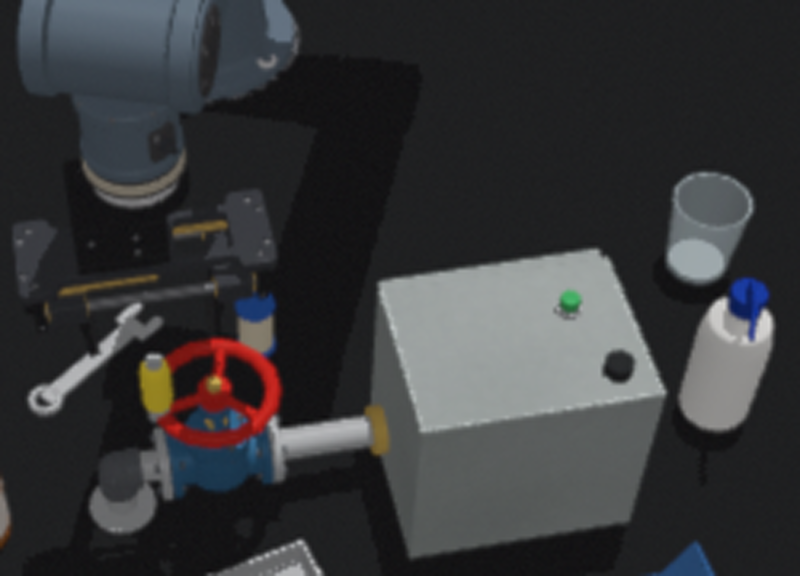

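```bash
python3 - <<'E'
from rig import *
from h import *
c=camera("wrist")
print(bp(c,320,226,.217),bp(c,376,188,.157),c["T"][:3,3])
E
```

```text
[ 0.63645936 -0.09968952  0.217     ] [ 0.62062789 -0.05214956  0.157     ] [ 0.56985808 -0.10198948  0.40706335]
```

>>> servo_tool:
  steps: [0.087, 0, 0, 0.035, 0, 0.087, 0, 0, 0.07, 0, 0.087, 0, 0, 0.074, 0, 0.087, 0, 0, 0.074, 0, 0.0, 0, 0, 0.074, 0, 0.0, 0, 0, 0.074, 0, 0.0, 0, 0, 0.074, 0, 0.0, 0, 0, 0.074, 0, 0.0, 0, 0, 0.074, 0, 0.0, 0, 0, 0.074, 0]
  force: 40

```text
time: 6.65
position: [0.6375, -0.0999, 0.3537]
tool_rot: [-0.023, 1.0, 0.0, -0.0]
ft_force: [0.1, 0.1, -0.3]
grip_width: 0.0349
```

```bash
python3 - <<'E'
from rig import *
import cv2
o=get_obs();print(o['time'],o['position'],o['tool_rot'],o['grip_width'],o['ft_force'])
c=camera("scene");cv2.imwrite("pics/s5.png",cv2.resize(c["pixels"][100:280,240:490],None,fx=3.2,fy=3.2,interpolation=cv2.INTER_CUBIC))
E
```

```text
6.65 [ 0.63752858 -0.0998737   0.35367782] [-2.30841940e-02  9.99733523e-01  1.57677217e-05 -4.87897769e-05] 0.03493686330052265 [ 0.06337248  0.08111579 -0.33687056]
```

View pics/s5.png

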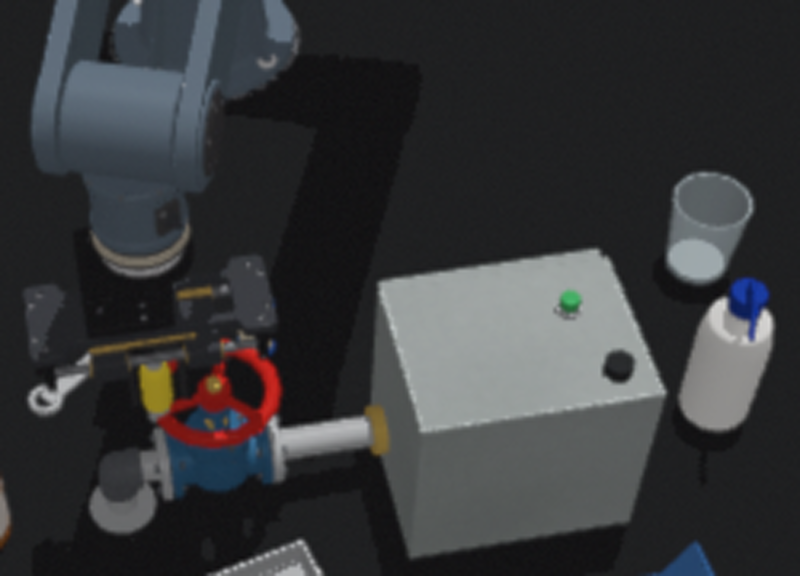

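>>> servo_tool:
  steps: [0.0, 0, 0, 0, 0, 0.0, 0, 0, 0, 0, 0.0, 0, 0, 0, 0]
  force: 40

```text
time: 7.08
position: [0.6376, -0.1008, 0.3537]
tool_rot: [-0.023, 1.0, -0.001, 0.0]
ft_force: [-0.1, -5.1, -1.9]
grip_width: 0.024
```

```bash
cat >> h.py <<'E'
def tab(a,b,n,r=.05,g=0.0):
    out=[]
    for i in range(1,n+1):
        p=a+(b-a)*i/n
        out+= [g,round(-r*(np.cos(p)-np.cos(a)),4)+0,round(r*(np.sin(p)-np.sin(a)),4)+0,0,0]
    print([float(x) if x else 0 for x in out])
E
python3 - <<'E'
from h import *
tab(-1.37,-4.512,12)
tab(-4.512,-6.433,8)
tab(-.15,-.15-np.pi,12)
tab(-.15-np.pi,-.15-2*np.pi,12)
E
```

```text
[0, 0.013, -0.0009, 0, 0, 0, 0.0258, 0.0016, 0, 0, 0, 0.0376, 0.0073, 0, 0, 0, 0.0474, 0.0159, 0, 0, 0, 0.0547, 0.0267, 0, 0, 0, 0.059, 0.039, 0, 0, 0, 0.0599, 0.0521, 0, 0, 0, 0.0574, 0.0649, 0, 0, 0, 0.0517, 0.0766, 0, 0, 0, 0.0431, 0.0865, 0, 0, 0, 0.0323, 0.0937, 0, 0, 0, 0.0199, 0.098, 0, 0]
[0, -0.0119, 0.001, 0, 0, 0, -0.0238, -0.0009, 0, 0, 0, -0.0348, -0.0056, 0, 0, 0, -0.0444, -0.0128, 0, 0, 0, -0.052, -0.022, 0, 0, 0, -0.0572, -0.0328, 0, 0, 0, -0.0597, -0.0445, 0, 0, 0, -0.0594, -0.0565, 0, 0]
[0, 0.0036, -0.0125, 0, 0, 0, 0.0104, -0.0237, 0, 0, 0, 0.0198, -0.0328, 0, 0, 0, 0.0312, -0.0391, 0, 0, 0, 0.0439, -0.0422, 0, 0, 0, 0.0569, -0.042, 0, 0, 0, 0.0695, -0.0383, 0, 0, 0, 0.0806, -0.0316, 0, 0, 0, 0.0897, -0.0222, 0, 0, 0, 0.096, -0.0108, 0, 0, 0, 0.0991, 0.0019, 0, 0, 0, 0.0989, 0.0149, 0, 0]
[0, -0.0036, 0.0125, 0, 0, 0, -0.0104, 0.0237, 0, 0, 0, -0.0198, 0.0328, 0, 0, 0, -0.0312, 0.0391, 0, 0, 0, -0.0439, 0.0422, 0, 0, 0, -0.0569, 0.042, 0, 0, 0, -0.0695, 0.0383, 0, 0, 0, -0.0806, 0.0316, 0, 0, 0, -0.0897, 0.0222, 0, 0, 0, -0.096, 0.0108, 0, 0, 0, -0.0991, -0.0019, 0, 0, 0, -0.0989, -0.0149, 0, 0]
```

>>> servo_tool:
  steps: [0, 0.013, -0.0009, 0, 0, 0, 0.0258, 0.0016, 0, 0, 0, 0.0376, 0.0073, 0, 0, 0, 0.0474, 0.0159, 0, 0, 0, 0.0547, 0.0267, 0, 0, 0, 0.059, 0.039, 0, 0, 0, 0.0599, 0.0521, 0, 0, 0, 0.0574, 0.0649, 0, 0, 0, 0.0517, 0.0766, 0, 0, 0, 0.0431, 0.0865, 0, 0, 0, 0.0323, 0.0937, 0, 0, 0, 0.0199, 0.098, 0, 0]
  force: 40

```text
time: 8.57
position: [0.6125, -0.0039, 0.3537]
tool_rot: [-0.024, 1.0, -0.002, -0.002]
ft_force: [-3.8, -11.4, 0.3]
grip_width: 0.024
```

>>> servo_tool:
  steps: [0, -0.0119, -0.0005, 0, 0, 0, -0.0238, -0.0024, 0, 0, 0, -0.0348, -0.0071, 0, 0, 0, -0.0444, -0.0143, 0, 0, 0, -0.052, -0.0235, 0, 0, 0, -0.0572, -0.0343, 0, 0, 0, -0.0597, -0.046, 0, 0, 0, -0.0594, -0.058, 0, 0]

```text
time: 9.57
position: [0.6744, -0.0538, 0.3536]
tool_rot: [-0.022, 1.0, 0.007, -0.001]
ft_force: [-0.7, 25.4, 3.7]
grip_width: 0.0242
```

```bash
cat > st.py <<'E'
from rig import *
import numpy as np
o=get_obs();p=o['position'];d=p[:2]-np.array([.625,-.0525])
print(o['time'],p,o['tool_rot'],o['ft_force'],o['grip_width'],'r',np.hypot(*d),'psi',np.arctan2(d[1],d[0])-.046)
E
python3 st.py
```

```text
9.575 [ 0.67435011 -0.05375625  0.35357262] [-0.02219193  0.99972563  0.00735369 -0.00144826] [-0.65062051 25.35029964  3.73396457] 0.02423294832121831 r 0.049366098236456095 psi -0.07145029050889412
```

>>> servo_tool:
  steps: [0, 0, -0.003, 0, 0, 0, 0, -0.003, 0, 0]

```text
time: 9.82
position: [0.6744, -0.0541, 0.3536]
tool_rot: [-0.023, 1.0, 0.009, -0.001]
ft_force: [0.4, 19.2, 3.3]
grip_width: 0.0242
```

```bash
python3 st.py; python3 - <<'E'
from rig import *
import cv2
c=camera("scene");cv2.imwrite("pics/s6.png",cv2.resize(c["pixels"][120:260,250:400],None,fx=4,fy=4,interpolation=cv2.INTER_CUBIC))
c=camera("wrist");cv2.imwrite("pics/w6.png",c["pixels"])
E
```

```text
9.825 [ 0.67438463 -0.0540758   0.35361313] [-0.02303239  0.99969622  0.00866032 -0.00140462] [ 0.36625513 19.21336614  3.26827775] 0.024207252961273407 r 0.04940976402027896 psi -0.07789785343764721
```

View pics/s6.png

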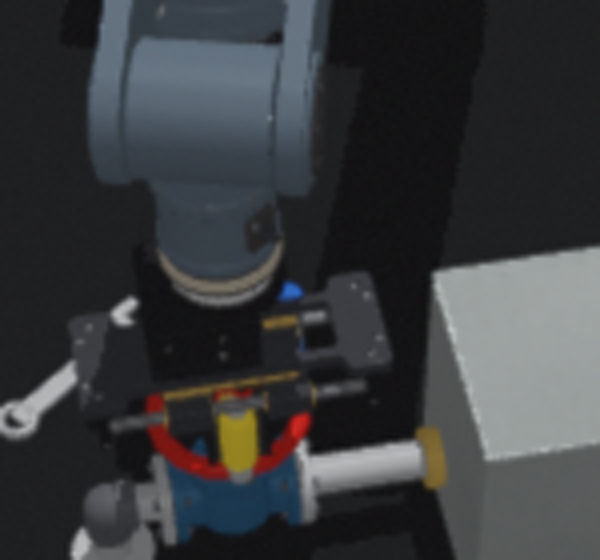

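View pics/w6.png

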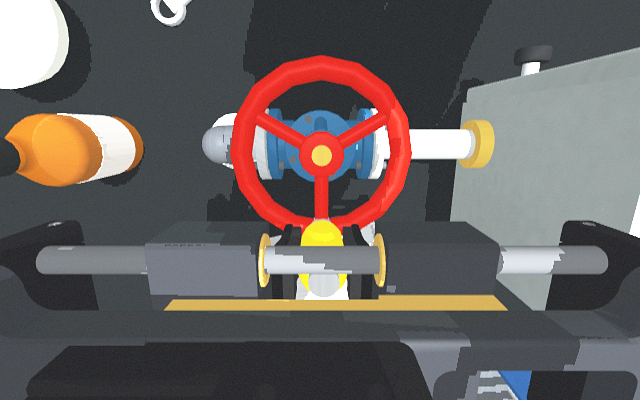

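>>> servo_tool:
  steps: [0, 0, -0.005, 0, 0, 0, 0, -0.005, 0, 0]

```text
time: 10.18
position: [0.6744, -0.0556, 0.3535]
tool_rot: [-0.023, 1.0, 0.013, -0.002]
ft_force: [-0.3, 29.3, 5.0]
grip_width: 0.0238
```

```bash
python3 st.py
```

```text
10.175 [ 0.67444838 -0.05564993  0.35349915] [-0.02310225  0.99965098  0.01270666 -0.00165767] [-0.29631866 29.27800198  4.98145399] 0.023797089002478008 r 0.049548607277516823 psi -0.10961543308399198
```

```bash
python3 - <<'E'
from h import *
tab(-.15,np.pi,12)
tab(np.pi,2*np.pi,12)
tab(2*np.pi,3*np.pi,12)
E
```

```text
[0, -0.0002, 0.0137, 0, 0, 0, 0.0034, 0.0269, 0, 0, 0, 0.0103, 0.0386, 0, 0, 0, 0.0202, 0.0481, 0, 0, 0, 0.0323, 0.0545, 0, 0, 0, 0.0457, 0.0573, 0, 0, 0, 0.0593, 0.0565, 0, 0, 0, 0.0722, 0.052, 0, 0, 0, 0.0834, 0.0441, 0, 0, 0, 0.0921, 0.0335, 0, 0, 0, 0.0976, 0.021, 0, 0, 0, 0.0994, 0.0075, 0, 0]
[0, -0.0017, -0.0129, 0, 0, 0, -0.0067, -0.025, 0, 0, 0, -0.0146, -0.0354, 0, 0, 0, -0.025, -0.0433, 0, 0, 0, -0.0371, -0.0483, 0, 0, 0, -0.05, -0.05, 0, 0, 0, -0.0629, -0.0483, 0, 0, 0, -0.075, -0.0433, 0, 0, 0, -0.0854, -0.0354, 0, 0, 0, -0.0933, -0.025, 0, 0, 0, -0.0983, -0.0129, 0, 0, 0, -0.1, 0, 0, 0]
[0, 0.0017, 0.0129, 0, 0, 0, 0.0067, 0.025, 0, 0, 0, 0.0146, 0.0354, 0, 0, 0, 0.025, 0.0433, 0, 0, 0, 0.0371, 0.0483, 0, 0, 0, 0.05, 0.05, 0, 0, 0, 0.0629, 0.0483, 0, 0, 0, 0.075, 0.0433, 0, 0, 0, 0.0854, 0.0354, 0, 0, 0, 0.0933, 0.025, 0, 0, 0, 0.0983, 0.0129, 0, 0, 0, 0.1, 0, 0, 0]
```

Stop confirmed (the grasp point doesn't move as the force rises to 29 N). Backing off counter-clockwise; in the first call I add 8 mm to take out the overpush.

>>> servo_tool:
  steps: [0, -0.0002, 0.0217, 0, 0, 0, 0.0034, 0.0349, 0, 0, 0, 0.0103, 0.0466, 0, 0, 0, 0.0202, 0.0561, 0, 0, 0, 0.0323, 0.0625, 0, 0, 0, 0.0457, 0.0653, 0, 0, 0, 0.0593, 0.0645, 0, 0, 0, 0.0722, 0.06, 0, 0, 0, 0.0834, 0.0521, 0, 0, 0, 0.0921, 0.0415, 0, 0, 0, 0.0976, 0.029, 0, 0, 0, 0.0994, 0.0155, 0, 0]

```text
time: 11.68
position: [0.5744, -0.0531, 0.3536]
tool_rot: [-0.023, 1.0, 0.003, -0.001]
ft_force: [-0.6, 6.6, 0.8]
grip_width: 0.0242
```

```bash
python3 st.py
```

```text
11.675 [ 0.57439988 -0.05314718  0.35357614] [-0.02261121  0.99973829  0.00316042 -0.0014479 ] [-0.64015245  6.63284123  0.81614205] 0.02423008724380889 r 0.05060425760835065 psi -3.174803222289118
```

>>> servo_tool:
  steps: [0, -0.0017, -0.0129, 0, 0, 0, -0.0067, -0.025, 0, 0, 0, -0.0146, -0.0354, 0, 0, 0, -0.025, -0.0433, 0, 0, 0, -0.0371, -0.0483, 0, 0, 0, -0.05, -0.05, 0, 0, 0, -0.0629, -0.0483, 0, 0, 0, -0.075, -0.0433, 0, 0, 0, -0.0854, -0.0354, 0, 0, 0, -0.0933, -0.025, 0, 0, 0, -0.0983, -0.0129, 0, 0, 0, -0.1, 0, 0, 0]

```text
time: 13.18
position: [0.6746, -0.0515, 0.3536]
tool_rot: [-0.023, 1.0, -0.001, -0.002]
ft_force: [-4.9, -6.9, 2.3]
grip_width: 0.0237
```

>>> servo_tool:
  steps: [0, 0.0017, 0.0129, 0, 0, 0, 0.0067, 0.025, 0, 0, 0, 0.0146, 0.0354, 0, 0, 0, 0.025, 0.0433, 0, 0, 0, 0.0371, 0.0483, 0, 0, 0, 0.05, 0.05, 0, 0, 0, 0.0629, 0.0483, 0, 0, 0, 0.075, 0.0433, 0, 0, 0, 0.0854, 0.0354, 0, 0, 0, 0.0933, 0.025, 0, 0, 0, 0.0983, 0.0129, 0, 0, 0, 0.1, 0, 0, 0]

```text
time: 14.68
position: [0.5744, -0.0532, 0.3536]
tool_rot: [-0.023, 1.0, 0.003, -0.001]
ft_force: [-0.4, 6.5, 1.2]
grip_width: 0.0238
```

```bash
python3 st.py
```

```text
14.675 [ 0.57441483 -0.05315839  0.35357415] [-0.02260248  0.99973854  0.00313177 -0.00147091] [-0.4234041   6.47603788  1.19911597] 0.023772800431823705 r 0.05058945183319762 psi -3.174577930677635
```

>>> servo_tool:
  steps: [0, -0.0017, -0.0129, 0, 0, 0, -0.0067, -0.025, 0, 0, 0, -0.0146, -0.0354, 0, 0, 0, -0.025, -0.0433, 0, 0, 0, -0.0371, -0.0483, 0, 0, 0, -0.05, -0.05, 0, 0, 0, -0.0629, -0.0483, 0, 0, 0, -0.075, -0.0433, 0, 0, 0, -0.0854, -0.0354, 0, 0, 0, -0.0933, -0.025, 0, 0, 0, -0.0983, -0.0129, 0, 0, 0, -0.1, 0, 0, 0]

```text
time: 16.18
position: [0.6746, -0.0515, 0.3536]
tool_rot: [-0.023, 1.0, -0.001, -0.002]
ft_force: [-4.3, -6.3, 1.4]
grip_width: 0.0238
```

>>> servo_tool:
  steps: [0, 0, 0.0005, 0, 0, 0, 0, 0.0005, 0, 0, 0, 0, 0.0005, 0, 0, 0, 0, 0.0005, 0, 0]

```text
time: 16.68
position: [0.6744, -0.0497, 0.3536]
tool_rot: [-0.023, 1.0, 0.001, -0.002]
ft_force: [-5.0, 0.5, 2.7]
grip_width: 0.0238
```

```bash
python3 st.py; python3 - <<'E'
from rig import *
import cv2
c=camera("scene");cv2.imwrite("pics/s7.png",cv2.resize(c["pixels"][100:280,240:490],None,fx=3.2,fy=3.2,interpolation=cv2.INTER_CUBIC))
c=camera("wrist");cv2.imwrite("pics/w7.png",c["pixels"])
c=camera("top");cv2.imwrite("pics/t7.png",cv2.resize(c["pixels"][140:290,160:460],None,fx=2.66,fy=2.66,interpolation=cv2.INTER_CUBIC))
E
```

```text
16.675 [ 0.67443669 -0.04974224  0.3535742 ] [-2.28823418e-02  9.99736140e-01  9.83353277e-04 -1.75523502e-03] [-5.02473177  0.52398931  2.7422526 ] 0.02377353932506119 r 0.049513552981821 psi 0.009725991261834648
```

View pics/s7.png

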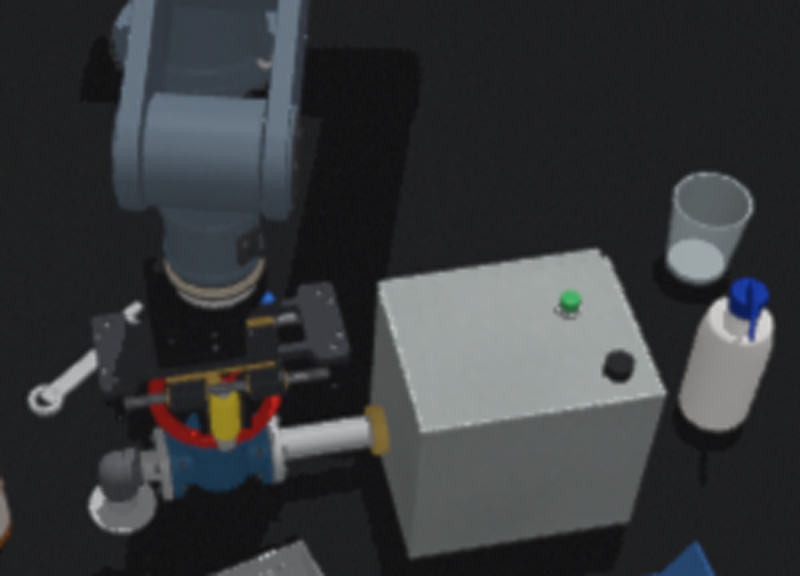

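View pics/w7.png

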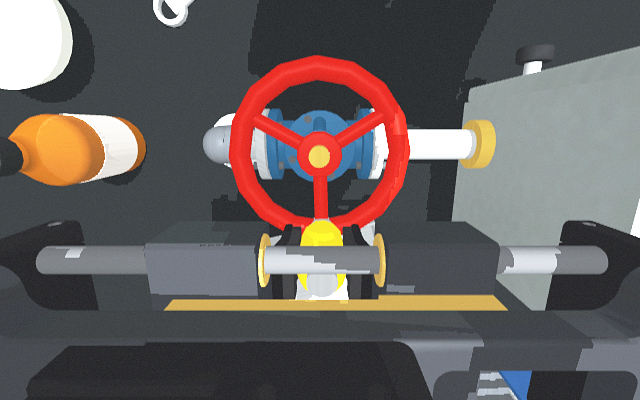

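View pics/t7.png

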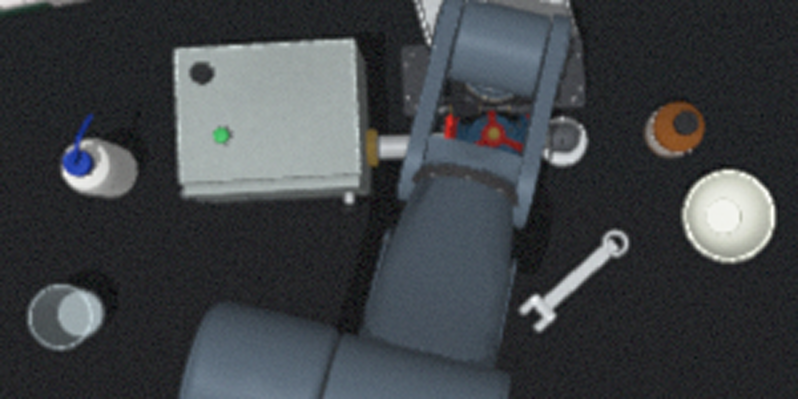

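```bash
python3 - <<'E'
from rig import *
o=get_obs();print(o['joint_velocities'].round(3),o['grip_width'],o['time'])
print(hand_in())
E
```

```text
[ 0.    -0.002 -0.001  0.001 -0.     0.001] 0.023841595028558735 16.825
the job is handed in; nothing more can be done
None
```

I pushed the cabinet door shut, closed the valve to its stop, backed it off two full turns, and handed the job in at 16.8 s with the crank grip still held. The hand-in reports no verdict.

- **Door:** I pushed it with the closed fingers until it resisted at about 30 N and moved only 4 mm of the 12 mm commanded. In the top and scene pictures afterwards it lies flush with the cabinet front.
- **Valve stop:** Turning clockwise, I reached the stop after about 0.8 turn. The force rose to 29 N (normal drag is about 6.5 N) while the grasp point stayed in place, at a wheel angle of about 0 by my geometry.
- **Two turns open:** I then turned counter-clockwise exactly two turns. The grip came back to within about 0.04 rad of its stop position, against a tolerance of 0.3 rad.
- **Final grip:** The opening is 24 mm on the 25 mm sleeve at the 40 N grip setting, and the arm is at rest.
- **Loose things:** The wash bottle, beaker, amber bottle, bowl and wrench look unmoved in the last pictures. The pan and the old filter were mostly hidden behind the arm, so I saw only parts of them. The arm never went near them at bench height.

I could not read the 8 mm rise of the valve stem clearly in the wrist picture. The turn count therefore rests on the stop force and the path the grip followed. One reading at the stop was odd: the force dropped from 25 to 19 N between two pushes before rising to 29 N, but the grip did not move.

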